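# Calliper a pressed test block

## Robot

A 6-joint arm with a two-finger parallel gripper is mounted at the origin on the work surface. World frame = base frame: x ahead of the robot, y to its left, z up, the work surface at z = 0. Lengths are in m, angles in rad, forces in N, time in s.
With the tool pointing down it reaches from about 0.375 to 0.9 m from the base axis. Payload 3.1 kg.
Tool frame: the origin (TCP) lies on the centre line of the jaws, within the pads' length; the fingertips stand 8 mm ahead of it and the grasp point (between the pads) lies 11 mm behind it; z points along the fingers, y is the line along which they close (so a half turn about z gives the same grasp; the last joint's range is limited). The gripper opens to 85 mm and grips with 20 to 120 N. Pads are 22 mm wide; open, the fingers measure 114 mm over their backs; the gripper's body (76 mm by 85 mm) begins 54 mm behind the grasp point. The pads swing forward as they close: fully open they stand 13 mm farther back than shut.
Start: joints at [-1.482, 0.527, 1.433, -0, 1.181, -0.178], TCP at [0.165, -0.603, 0.239] pointing down, gripper open.
Joint ranges: [-3.08, 3.08], [-0.75, 2.2], [0.22, 2.44], [-1.43, 4.57], [0, 2.65], [-2.85, 2.85]. Speed limits (rad/s): [2.79, 2.79, 3.14, 3.14, 3.14, 3.14].

## Interface

Orientations are given as a unit quaternion [x, y, z, w].
In Python, from station import * gives the robot as it stands.
- The arm moves only by the tool play_rows, never from a script. Its argument "rows" is a list of rows, each a list of 3 entries, a list of its own where there are three numbers: the turn, a rotation vector about the tool's x, y, z in degrees, then the shift along the tool's x, y, z in mm, then the closure, from 0 (fully open) to 1 (shut). In form: [[[ax, ay, az], [dx, dy, dz], jaw], ...]. A call has 1 to 12 rows; each row shifts and turns the commanded pose from where the row before left it, along the tool's axes as they then stand; what a row does not reach is not made up. A row lasts 1/12 s, in which the tool goes at most 41.7 mm and 7.16 degrees, less where a joint would pass 70% of its speed; a pose out of reach is approached as far as the arm can. A call with a gripper value outside its range is refused whole. The fingers move at their own pace and stop on an object; "grip_force" is the grip in N (left out, the last holds). Time passes only in rows, so rows that do not move let the fingers close. It gives the time, the measured TCP pose, the force, the opening and the grip force at its end, in the units of the state.
- sense(): the state, without advancing time (a new reading comes with each control period).
- snapshot(name): name is "side" or "top"; returns (picture, depth): 384x512x3 uint8, red, green, blue; 384x512 float32, m along the optical axis (not along the pixel's ray), 0 where there is no reading.
- get_calibration(name): a dict with "vfov" (degrees; the focal length in pixels is half the picture's height over the tangent of half this angle, whatever the lens; pixels are square), "cx", "cy" (the principal point, pixels), "k1" (the pictures are not rectified: a ray, as slopes to the right and down, at radius r is drawn at 1 + k1 r^2 times it, then the intrinsics apply), "xyz" and "attitude" of the camera in the world. Camera axes: x right, y down, z forward; pixel columns grow to the right and rows downward; lengths in m; the calibration is good to about 2 mm. A picture is of the moment at which its call begins. get_calibration takes no time and is no camera call.
- sign_off(): hands the job in; it is judged then, once.
The state is a dict: "t": time; "q": joint angles; "qd": joint speeds; "tau": joint torques, N m; "tcp_pos": TCP position; "tool_rot": TCP orientation; "force": force on the tool from outside, world axes, zero at the start; "ft_torque": the same for the moment, N m; "finger_gap": opening from 0.0 (shut) to 1.0 (fully open); "gripper_force": force on a finger pad.
Only numpy, scipy, OpenCV 4.12 (cv2) and the standard library are available. Lean on these libraries where they do the work, as an engineer would, in place of code of your own. Each camera call takes 0.05 s, during which the arm holds its last target. There are 200 camera calls.

## Task

Take the moulded block off the moulding plate and set it down upright on the bench caliper's beam between the jaws, with its 30 mm thickness across them. Then slide the caliper's carriage along gently until the block is nipped snugly between both jaws, without rocking the sliding jaw out of square, let go and leave it nipped. Leave the jar, the scraper and the beaker alone.

Things in the scene. Friction and masses are not known exactly. Their poses are not given: they have to be found in the camera images.
- block: White moulded plastic block, 30 (its x) by 46 (its y) by 36 mm high (its z), about 60 g, loose on the moulding plate (top 4 mm above the worktop). Origin: centre of its underside. The 30 mm between its x faces is what the caliper is to measure.
- caliper: Fixed bench caliper: foot 90 x 270 x 12 mm, steel beam 24 mm wide along its y, flat top (bed for the block) 50 mm above the worktop. Origin: on the worktop under the beam's middle line, z up. Sliding jaw on the -y side. Fixed jaw at the +y end, 34 mm wide, 22 thick, 100 mm above the worktop; its contact pad faces -y, like the other's, clamped anywhere from y = +52 to +68 mm, set anew each time.
- jaw_face: Contact pad, 26 wide x 12 mm high, of the sliding jaw (34 mm wide, 12 thick, its top 100 mm above the worktop). Origin: centre of the pad's face, which looks to the caliper's +y (its own y), 70 mm above the worktop, at caliper y = -25 mm plus the value of joint carriage.
- thumb_tab (a point): Grip point in the black ribbed upright thumb tab of the carriage, 86 mm above the worktop; axes as the caliper's. The tab is 20 mm (caliper x) by 24 mm (caliper y), from 52 to 102 mm above the worktop, 44 mm clear behind (on the -y side of) the sliding jaw. Below it the carriage is 38 mm wide and 57 mm high. Push or pull the carriage by this tab.
- carriage (a joint): Travel of the carriage, with thumb tab and sliding jaw, along the caliper's +y towards the fixed jaw, 0 to 0.070 m; 0 is fully open. It drags with about 3 N and stays where it is left.
- jaw (a joint): Rocking of the sliding jaw on its carriage in rad: 0 is square, positive when its top leans back (-y) from the block. It is held square by a stiff spring: some 6 N on its pad rocks it 0.018, giving 0.75 mm at the pad.
- jar: Clear jar with a red lid, 84 mm across, 110 mm high; bystander. Origin: centre of its underside.
- scraper: Scraper with a black handle lying on the worktop; bystander. Origin: centre of its underside.
- beaker: Clear plastic beaker, 72 mm across, 90 mm high; bystander. Origin: centre of its underside.
Things that resemble listed ones, but are neither listed nor needed, are in the scene too. What is shaped like the block but red or yellow is not meant.

How it is judged:
On the way, in this order (a step that is already met when the one before it is completed fails the run):
1. the block stands on the caliper's beam between the jaws, 30 mm thickness across them, let go (x of block in the frame of caliper between -0.012 and 0.012 m and z of block in the frame of caliper between 0.047 and 0.053 m and y of block in the frame of caliper between -0.03 and 0.062 m and angle between block's own z axis and vertical below 0.08 rad and contact force between each of the arm, the fingers and block below 0.1 N and angle between the x axis of block and the y axis of caliper, either way round below 0.2 rad), for 0.2 s.
2. the block is nipped between both jaws with more than 1.5 N at the sliding jaw, not held by the robot (x of block in the frame of caliper between -0.012 and 0.012 m and z of block in the frame of caliper between 0.047 and 0.053 m and y of block in the frame of caliper between -0.03 and 0.062 m and angle between block's own z axis and vertical below 0.08 rad and contact force between each of the arm, the fingers and block below 0.1 N and angle between the x axis of block and the y axis of caliper, either way round below 0.1 rad and contact force between jaw_face and block above 1.5 N), for 0.3 s.
At the end, for the whole second after the job is handed in: The block stands upright (0.08 rad) on the beam (within 3 mm of its top, 12 mm of its middle line), 30 mm thickness square across the jaws (0.1 rad), let go, still nipped with over 0.5 N at the sliding jaw's pad; that jaw rocked less than 0.025 rad; all at rest (x of block in the frame of caliper between -0.012 and 0.012 m and z of block in the frame of caliper between 0.047 and 0.053 m and y of block in the frame of caliper between -0.03 and 0.062 m and angle between block's own z axis and vertical below 0.08 rad and contact force between each of the arm, the fingers and block below 0.1 N and angle between the x axis of block and the y axis of caliper, either way round below 0.1 rad and contact force between jaw_face and block above 0.5 N and value of joint jaw between -0.025 and 0.025 rad and linear speed of block below 0.01 m/s); the robot touches nothing.
It fails at once if the sliding jaw rocked more than 0.045 rad out of square (about 15 N on its pad) (value of joint jaw above 0.045 rad or value of joint jaw below -0.045 rad).
It fails at once if the block dropped (falling or flung, out of the fingers, faster than 0.6 m/s) (linear speed of block above 0.6 m/s and contact force between the fingers and block below 0.1 N).
It fails at once if the jar moved more than 20 mm (distance of jar from where it was at the start of the episode above 0.02 m).
It fails at once if the scraper moved more than 20 mm (distance of scraper from where it was at the start of the episode above 0.02 m).
It fails at once if the beaker moved more than 20 mm (distance of beaker from where it was at the start of the episode above 0.02 m).
It also fails if it takes over 58 s, if anything falls off the work surface, if the arm or the gripper's body presses on something with over 40 N, if the wrist force passes 120 N, or if a joint passes its speed limit or range.

## Working session

There is one attempt and no reset: what is moved stays moved. The work goes in short steps, Python scripts to look and compute and a tool call to move; the robot and the scene stay as the last step left them, time stands still between calls to the robot, and variables do not carry over. Pictures are saved under pics/ and viewed, at most 10 in all, crops included, and the job is handed in when it is done.

Besides the shell and the picture viewer there is one more tool, called after "Emit:" as name(argument=value, ...) on one line, values as JSON. play_rows: Moves the arm, as the interface text tells. Its arguments: {"type":"object","properties":{"rows":{"type":"array","items":{"type":"array"}},"grip_force":{"type":"number"}},"required":["rows"]}

```bash
ls; mkdir -p pics
cat > h.py <<'E'
from station import *
import numpy as np, cv2
from scipy.spatial.transform import Rotation as R
def cam(n,shape=(384,512)):
    c=get_calibration(n); f=shape[0]/2/np.tan(np.radians(c['vfov'])/2)
    a=np.array(c['attitude'],float)
    M=R.from_quat(a).as_matrix() if a.size==4 else a.reshape(3,3)
    return c,f,M,np.array(c['xyz'])
def slopes(c,f,uv):
    d=(np.atleast_2d(uv).astype(float)-[c['cx'],c['cy']])/f
    s=d.copy()
    for _ in range(30): s=d/(1+c['k1']*(s**2).sum(1,keepdims=True))
    return s
def plane(n,uv,z):
    c,f,M,o=cam(n); s=slopes(c,f,uv); r=np.c_[s,np.ones(len(s))]@M.T
    return o+r*((z-o[2])/r[:,2:3])
def pts(n,uv,depth):
    c,f,M,o=cam(n); s=slopes(c,f,uv); uv=np.atleast_2d(uv).astype(int)
    d=depth[uv[:,1],uv[:,0]][:,None]
    return o+(np.c_[s,np.ones(len(s))]*d)@M.T
E
python3 - <<'E'
from h import *
for n in('top','side'):
    p,d=snapshot(n); np.savez(f'{n}0.npz',p=p,d=d); print(get_calibration(n))
    cv2.imwrite(f'pics/{n}0.png',cv2.resize(p[:,:,::-1],(768,576)))
print(sense())
E
```

```text
pics
{'vfov': 55.29120806041922, 'cx': 251.66748961120362, 'cy': 188.38771527040208, 'k1': 0.027798894911883018, 'xyz': array([0.44682517, 0.10468248, 1.01905324]), 'attitude': array([ 0.71372839, -0.6974851 ,  0.03896493, -0.05087287])}
{'vfov': 57.243679633211684, 'cx': 251.76231485186847, 'cy': 189.3984498564579, 'k1': -0.08632437820760565, 'xyz': array([0.40358002, 0.90099325, 0.68311153]), 'attitude': array([-0.11197418,  0.89073735, -0.4368205 ,  0.05689123])}
{'t': 0.1, 'q': array([-1.48151277e+00,  5.28397683e-01,  1.43377185e+00, -2.77491308e-06,
        1.18136137e+00, -1.78500551e-01]), 'qd': array([ 0.00217317, -0.00335226, -0.00476073, -0.00041941,  0.00154813,
       -0.00077268]), 'tau': array([-5.20505764e-04, -4.43304956e+01, -1.78586698e+01, -2.79903370e-04,
        3.89703404e-03, -1.18089329e-05]), 'tcp_pos': array([ 0.16534352, -0.60209378,  0.23841713]), 'tool_rot': array([ 9.91049306e-01,  1.33492823e-01,  4.19349856e-05, -9.68215731e-04]), 'force': array([ 0.0625416 , -0.90950006,  0.37071234]), 'ft_torque': array([-0.03741547, -0.01033742, -0.04109421]), 'gripper_force': 0.0, 'finger_gap': 0.9968899770569669}
```

View pics/top0.png

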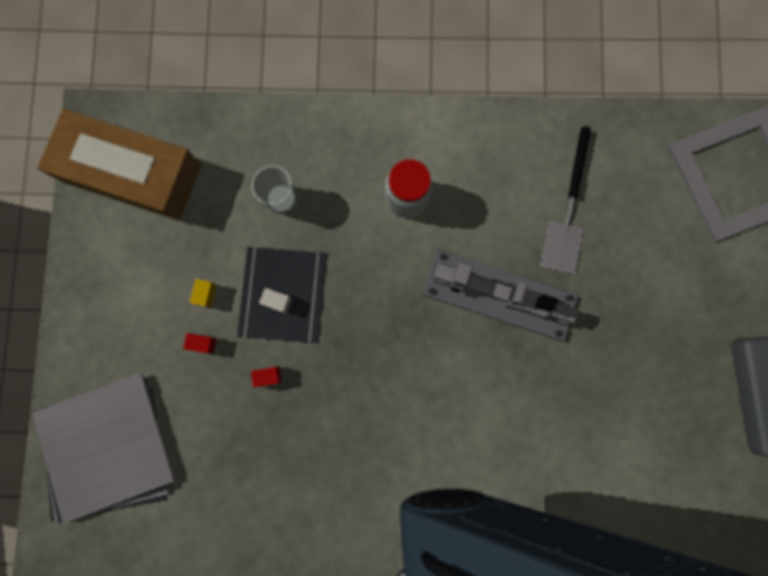

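View pics/side0.png

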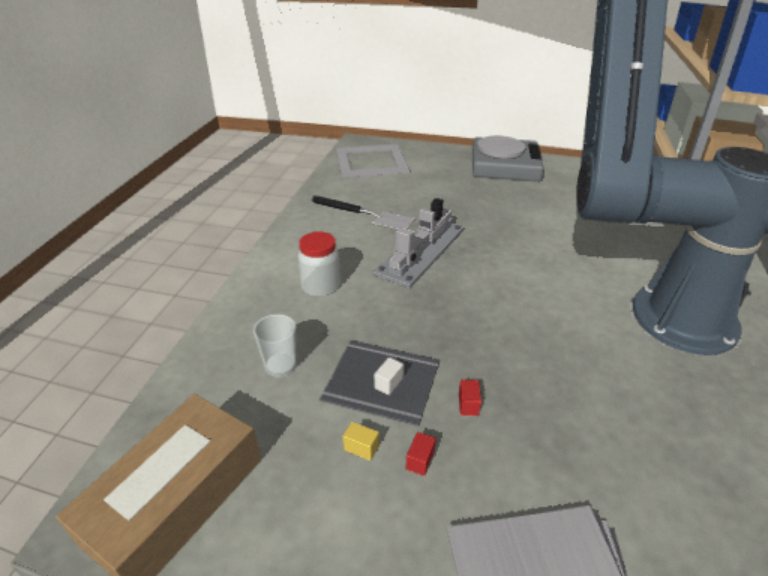

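Candidates in the 768-px top view: white (275,299) on the plate, yellow (201,293), and reds (199,343) and (265,377). The white one on the dark plate fits the description. I'll confirm it and the caliper in an enlarged crop.

Run:
```python
from h import *
z=np.load('top0.npz'); p,d=z['p'],z['d']
a=cv2.resize(p[155:235,150:250,::-1],(500,400),interpolation=cv2.INTER_CUBIC)
b=cv2.resize(p[155:235,275:395,::-1],(800,533),interpolation=cv2.INTER_CUBIC)[:, :]
im=np.zeros((600,800,3),np.uint8)
a=cv2.resize(p[175:225,160:210,::-1],(240,240),interpolation=cv2.INTER_CUBIC)
b=cv2.resize(p[160:232,275:395,::-1],(560,336),interpolation=cv2.INTER_CUBIC)
im[:240,:240]=a; im[:336,240:]=b
s=np.load('side0.npz'); c=cv2.resize(s['p'][120:195,240:320,::-1],(277,260),interpolation=cv2.INTER_CUBIC); im[340:600,240:517]=c
c=cv2.resize(s['p'][225:285,210:300,::-1],(240,160),interpolation=cv2.INTER_CUBIC); im[340:500,:240]=c
cv2.imwrite('pics/crop.png',im)
# block top by depth and colour
uu,vv=np.meshgrid(np.arange(160,210),np.arange(175,225)); uv=np.c_[uu.ravel(),vv.ravel()]
P=pts('top',uv,d); col=p[uv[:,1],uv[:,0]].astype(int)
m=(col.min(1)>130); print('block',m.sum(),P[m].mean(0),np.median(P[m],0))
mk=np.zeros(p.shape[:2],np.uint8); mk[uv[m][:,1],uv[m][:,0]]=1
q=plane('top',uv[m],0.040)[:,:2]*1000
r=cv2.minAreaRect(q.astype(np.float32)); print(r, cv2.boxPoints(r)); print('plate z',np.median(P[~m][:,2]))
c=q-q.mean(0); w,v=np.linalg.eigh(c.T@c/len(c)); print(q.mean(0),np.sqrt(12*w),v)
# caliper height map
uu,vv=np.meshgrid(np.arange(275,395),np.arange(160,232)); uv=np.c_[uu.ravel(),vv.ravel()]
P=pts('top',uv,d)*1000
m=(P[:,2]>5)&(P[:,2]<20); f=P[m][:,:2]; print('foot',m.sum(),cv2.minAreaRect(f.astype(np.float32)))
m=(P[:,2]>90)&(P[:,2]<115);n,l,st,ce=cv2.connectedComponentsWithStats(m.reshape(uu.shape).astype(np.uint8))
for i in range(1,n):
    k=l.ravel()==i; print(i,k.sum(),P[k].mean(0).round(1),ce[i]+[275,160],cv2.minAreaRect(P[k][:,:2].astype(np.float32)))
```

```text
block 144 [0.53764606 0.30928568 0.03879421] [0.53759703 0.30927909 0.03889826]
((537.5302124023438, 309.03955078125), (40.74195098876953, 25.392778396606445), 71.44148254394531) [[519.0105  293.7688 ]
 [543.0829  285.68695]
 [556.0499  324.3103 ]
 [531.97754 332.39215]]
plate z 0.002796873491393681
[537.53341106 309.03453651] [25.5038702  41.25154664] [[-0.9424327   0.33439588]
 [ 0.33439588  0.9424327 ]]
foot 1955 ((590.14111328125, -106.69061279296875), (279.9234924316406, 190.3793182373047), 81.18814086914062)
1 119 [583.2 -20.8  99.5] [308.15966387 182.15966387] ((583.6723022460938, -21.011550903320312), (21.21868896484375, 34.50977325439453), 72.45620727539062)
2 72 [ 553.5 -116.1   98.1] [346.125      194.76388889] ((553.6984252929688, -116.6274185180664), (11.930012702941895, 34.0770263671875), 70.70050048828125)
3 101 [ 538.3 -163.9   99.8] [365.66336634 201.14851485] ((538.5142822265625, -165.04229736328125), (26.572265625, 20.685548782348633), 74.34613037109375)
```

View pics/crop.png

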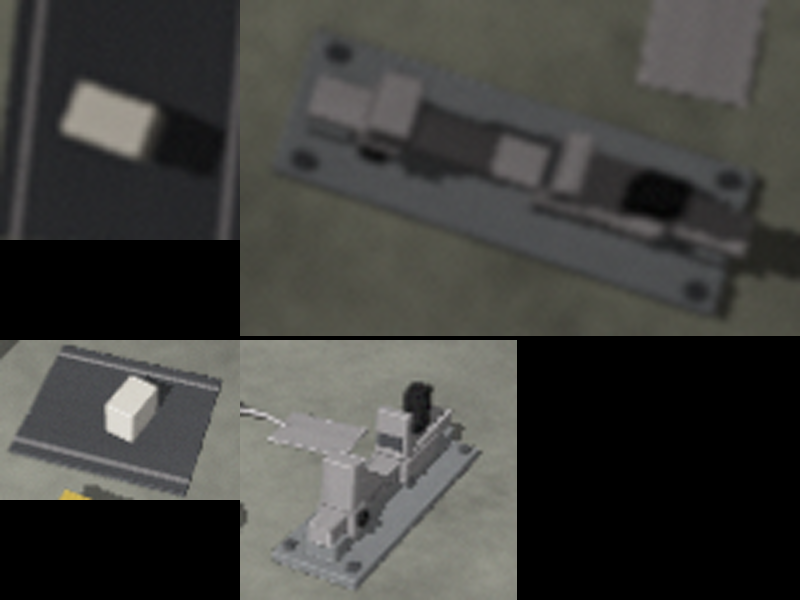

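The crop confirms the white block on the plate. In this crop the fixed jaw is at (397,105), the sliding jaw at (573,165) and the black tab at (655,195). The pale patch at (520,160) is lit bare beam. I'm moving toward the block in two legs, staying outside the minimum reach.

Emit:
play_rows(rows=[[[0,0,0],[29,-24,0],0],[[0,0,0],[29,-24,0],0],[[0,0,0],[29,-24,0],0],[[0,0,0],[29,-24,0],0],[[0,0,0],[29,-24,0],0],[[0,0,0],[29,-24,0],0],[[0,0,0],[29,-24,0],0],[[0,0,0],[29,-24,0],0],[[0,0,0],[29,-24,0],0],[[0,0,0],[29,-24,0],0],[[0,0,0],[29,-24,0],0],[[0,0,0],[29,-24,0],0]])

```text
t: 1.1
tcp_pos: [0.4253, -0.231, 0.2391]
tool_rot: [0.991, 0.133, -0.0, -0.0]
force: [1.1, -0.6, 0.0]
finger_gap: 1.003
gripper_force: 0.0
```

Emit:
play_rows(rows=[[[0,0,0],[20,-30,0],0],[[0,0,-7],[0,0,0],0],[[0,0,-7],[0,0,0],0],[[0,0,-7],[0,0,0],0],[[0,0,-7],[0,0,0],0],[[0,0,-7],[0,0,0],0],[[0,0,-7],[0,0,0],0],[[0,0,-7],[0,0,0],0],[[0,0,-7],[0,0,0],0],[[0,0,-7],[0,0,0],0],[[0,0,-7],[0,0,0],0],[[0,0,-7],[0,0,0],0]])

```text
t: 2.1
tcp_pos: [0.4359, -0.1984, 0.239]
tool_rot: [0.69, 0.724, -0.0, -0.0]
force: [-0.7, 1.2, 0.4]
finger_gap: 0.996
gripper_force: 0.0
```

```bash
cat >> h.py <<'E'
def goal(x,y,z,yaw):
    "tool-frame delta (mm) and turn about tool z (deg) to TCP x,y,z mm with tool y at yaw deg"
    s=sense(); r=R.from_quat(s['tool_rot']); T=r.as_matrix()
    p=s['tcp_pos']*1000; cur=np.degrees(np.arctan2(T[1,1],T[0,1]))
    Tg=np.c_[[-np.sin(np.radians(yaw)),np.cos(np.radians(yaw)),0],[np.cos(np.radians(yaw)),np.sin(np.radians(yaw)),0],[0,0,-1]]
    Tg[:,0]=np.cross(Tg[:,1],Tg[:,2])
    print('t',round(s['t'],2),'p',p.round(1),'yaw',cur.round(2),'F',s['force'].round(2),'q',s['q'].round(2),'gap',round(s['finger_gap'],3))
    print('delta now',(T.T@(np.array([x,y,z])-p)).round(1),'delta after turn',(Tg.T@(np.array([x,y,z])-p)).round(1),
      'turn',np.degrees((r.inv()*R.from_matrix(Tg)).as_rotvec()).round(2))
E
python3 -c "
from h import *
goal(537.5,309,180,71)"
```

```text
t 2.1 p [ 435.9 -198.4  239. ] yaw 2.69 F [-0.73  1.2   0.44] q [-0.66  0.33  1.79  0.    1.02 -0.71] gap 0.996
delta now [502.1 125.4  59.2] delta after turn [ 69.1 512.9  59. ] turn [-1.000e-02 -5.000e-02 -6.831e+01]
```

Emit:
play_rows(rows=[[[0,0,0],[38.5,9.6,0],0],[[0,0,0],[38.5,9.6,0],0],[[0,0,0],[38.5,9.6,0],0],[[0,0,0],[38.5,9.6,0],0],[[0,0,0],[38.5,9.6,0],0],[[0,0,0],[38.5,9.6,0],0],[[0,0,0],[38.5,9.6,0],0],[[0,0,0],[38.5,9.6,0],0],[[0,0,0],[38.5,9.6,0],0],[[0,0,0],[38.5,9.6,0],0],[[0,0,0],[38.5,9.6,0],0],[[0,0,0],[38.5,9.6,0],0]])

```text
t: 3.1
tcp_pos: [0.532, 0.2697, 0.2389]
tool_rot: [0.692, 0.722, -0.0, -0.0]
force: [1.2, -0.9, -0.4]
finger_gap: 1.0
gripper_force: 0.0
```

Emit:
play_rows(rows=[[[0,0,0],[38.5,9.6,0],0],[[0,0,-6.8],[0,0,0],0],[[0,0,-6.8],[0,0,0],0],[[0,0,-6.8],[0,0,0],0],[[0,0,-6.8],[0,0,0],0],[[0,0,-6.8],[0,0,0],0],[[0,0,-6.8],[0,0,0],0],[[0,0,-6.8],[0,0,0],0],[[0,0,-6.8],[0,0,0],0],[[0,0,-6.8],[0,0,0],0],[[0,0,-6.8],[0,0,0],0],[[0,0,0],[0,0,0],0]])

```text
t: 4.1
tcp_pos: [0.54, 0.3064, 0.2388]
tool_rot: [0.17, 0.985, -0.0, -0.001]
force: [0.9, 0.3, -0.4]
finger_gap: 1.001
gripper_force: 0.0
```

```bash
python3 -c "
from h import *
goal(537.5,309,18,71)"
```

```text
t 4.1 p [540.  306.4 238.8] yaw 70.45 F [ 0.88  0.35 -0.38] q [ 0.34  0.52  1.44 -0.    1.18 -0.89] gap 1.001
delta now [  3.    1.8 220.8] delta after turn [  3.2   1.7 220.8] turn [-0.05 -0.06 -0.55]
```

Emit:
play_rows(rows=[[[0,0,-0.5],[3,2,35],0],[[0,0,0],[0,0,40],0],[[0,0,0],[0,0,40],0],[[0,0,0],[0,0,35],0],[[0,0,0],[0,0,25],0],[[0,0,0],[0,0,20],0],[[0,0,0],[0,0,15],0],[[0,0,0],[0,0,11],0],[[0,0,0],[0,0,0],0]])

```text
t: 4.85
tcp_pos: [0.5366, 0.3088, 0.0157]
tool_rot: [0.167, 0.986, -0.001, -0.002]
force: [-0.0, 0.1, 0.0]
finger_gap: 1.002
gripper_force: 0.0
```

Emit:
play_rows(rows=[[[0,0,0],[0,0,0],0.2],[[0,0,0],[0,0,0],0.3],[[0,0,0],[0,0,0],0.4],[[0,0,0],[0,0,0],0.5],[[0,0,0],[0,0,0],0.6],[[0,0,0],[0,0,0],0.7],[[0,0,0],[0,0,0],0.8],[[0,0,0],[0,0,0],1],[[0,0,0],[0,0,0],1],[[0,0,0],[0,0,0],1]], grip_force=25)

```text
t: 5.68
tcp_pos: [0.5393, 0.3098, 0.0199]
tool_rot: [0.166, 0.986, 0.001, 0.001]
force: [-0.5, -0.3, 5.9]
finger_gap: 0.533
gripper_force: 26.9
```

Run:
```python
from h import *
p,d=snapshot('side')
cv2.imwrite('pics/g.png',cv2.resize(p[180:330,180:380,::-1],(800,600),interpolation=cv2.INTER_CUBIC))
goal(537.5,309,150,71)
# caliper geometry refined: depth top points
z=np.load('top0.npz'); d=z['d']
uu,vv=np.meshgrid(np.arange(275,395),np.arange(160,232)); uv=np.c_[uu.ravel(),vv.ravel()]
P=pts('top',uv,d)*1000
u=np.array([.2985,.9544]); x=np.array([u[1],-u[0]])
o=np.array([553.6,-116.2])
for nm,(a,b) in dict(foot=(6,18),beam=(45,53),hi=(90,110)).items():
    m=(P[:,2]>a)&(P[:,2]<b); Q=(P[m][:,:2]-o); c=np.c_[Q@x,Q@u]
    k=(abs(c[:,0])<60)&(abs(c[:,1])<200); c=c[k]; print(nm,len(c),c.min(0).round(),c.max(0).round(),cv2.minAreaRect(P[m][k][:,:2].astype(np.float32)))
    if nm!='foot':
        print(sorted([tuple(r) for r in c.round().astype(int)[::12]],key=lambda t:t[1]))
```

```text
t 5.73 p [539.2 309.8  19.8] yaw 70.84 F [ 0.41 -0.93  6.63] q [ 0.34  0.82  1.58 -0.    0.74 -0.89] gap 0.535
delta now [   1.1   -1.1 -130.2] delta after turn [   1.4   -1.3 -130.2] turn [ 0.1   0.13 -0.16]
foot 1904 [ -45. -120.] [ 46. 151.] ((558.7216796875, -101.29039001464844), (271.3760986328125, 91.07783508300781), 72.7470703125)
beam 558 [ -25. -114.] [ 18. 142.] ((554.4762573242188, -101.94883728027344), (255.3238525390625, 43.46175765991211), 72.62257385253906)
[(np.int64(-3), np.int64(-108)), (np.int64(-2), np.int64(-105)), (np.int64(10), np.int64(-104)), (np.int64(-10), np.int64(-104)), (np.int64(0), np.int64(-91)), (np.int64(-4), np.int64(-91)), (np.int64(1), np.int64(-88)), (np.int64(8), np.int64(-83)), (np.int64(5), np.int64(-82)), (np.int64(10), np.int64(-80)), (np.int64(-17), np.int64(-58)), (np.int64(-18), np.int64(-50)), (np.int64(-18), np.int64(-39)), (np.int64(18), np.int64(-33)), (np.int64(-18), np.int64(-23)), (np.int64(-17), np.int64(6)), (np.int64(7), np.int64(12)), (np.int64(11), np.int64(16)), (np.int64(-10), np.int64(21)), (np.int64(-3), np.int64(23)), (n
[... 999 characters left out ...]
64(-58)), (np.int64(9), np.int64(-55)), (np.int64(-7), np.int64(-53)), (np.int64(-2), np.int64(-52)), (np.int64(0), np.int64(-50)), (np.int64(-5), np.int64(-50)), (np.int64(5), np.int64(-49)), (np.int64(-13), np.int64(-5)), (np.int64(-1), np.int64(0)), (np.int64(4), np.int64(1)), (np.int64(9), np.int64(3)), (np.int64(-7), np.int64(3)), (np.int64(-10), np.int64(3)), (np.int64(13), np.int64(5)), (np.int64(13), np.int64(92)), (np.int64(-9), np.int64(95)), (np.int64(2), np.int64(96)), (np.int64(14), np.int64(99)), (np.int64(2), np.int64(101)), (np.int64(-9), np.int64(103)), (np.int64(-17), np.int64(105)), (np.int64(3), np.int64(107)), (np.int64(16), np.int64(108)), (np.int64(-8), np.int64(110))]
```

View pics/g.png

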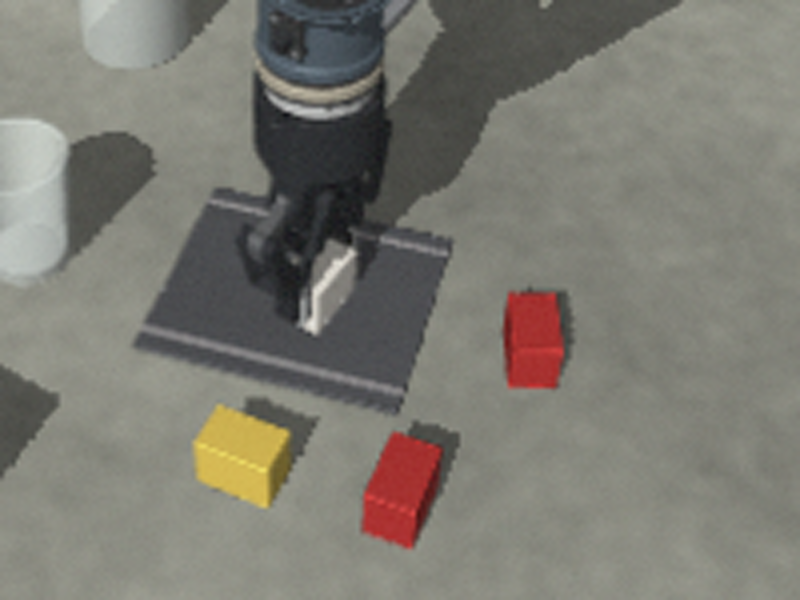

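The grasp holds: the opening reads about 45.5 mm and both fingers are on the block's 46 mm sides. Next I lift it.

Emit:
play_rows(rows=[[[0,0,0],[0,0,-10],1],[[0,0,0],[0,0,-25],1],[[0,0,0],[0,0,-35],1],[[0,0,0],[0,0,-40],1],[[0,0,0],[0,0,-40],1],[[0,0,0],[0,0,0],1]])

```text
t: 6.23
tcp_pos: [0.543, 0.3114, 0.1773]
tool_rot: [0.166, 0.986, 0.004, 0.007]
force: [1.1, 0.4, 0.8]
finger_gap: 0.533
gripper_force: 26.3
```

Emit:
play_rows(rows=[[[0,0,6],[0,0,0],1],[[0,0,7],[0,0,0],1],[[0,0,7],[0,0,0],1],[[0,0,7],[0,0,0],1],[[0,0,7],[0,0,0],1],[[0,0,7],[0,0,0],1],[[0,0,7],[0,0,0],1],[[0,0,7],[0,0,0],1],[[0,0,7],[0,0,0],1],[[0,0,7],[0,0,0],1],[[0,0,7],[0,0,0],1],[[0,0,7],[0,0,0],1]])

```text
t: 7.23
tcp_pos: [0.5378, 0.3093, 0.1684]
tool_rot: [0.78, 0.626, -0.0, -0.0]
force: [-0.5, -0.7, -0.8]
finger_gap: 0.532
gripper_force: 26.3
```

```bash
python3 -c "
from h import *
goal(573.3,-53.2,150,-17.4)"
```

```text
t 7.23 p [537.8 309.3 168.4] yaw -12.51 F [-0.52 -0.69 -0.8 ] q [0.34 0.61 1.51 0.   1.03 0.56] gap 0.532
delta now [-346.2  113.2   18.5] delta after turn [-335.3  142.3   18.4] turn [-0.02  0.01  4.89]
```

Emit:
play_rows(rows=[[[0,0,4.9],[0,0,0],1],[[0,0,0],[-15,6.4,0],1],[[0,0,0],[-35,14.8,0],1],[[0,0,0],[-35,14.8,0],1],[[0,0,0],[-35,14.8,0],1],[[0,0,0],[-35,14.8,0],1],[[0,0,0],[-35,14.8,0],1],[[0,0,0],[-35,14.8,0],1],[[0,0,0],[-35,14.8,0],1],[[0,0,0],[-35,14.8,0],1],[[0,0,0],[-25,11,0],1],[[0,0,0],[-15,6.4,0],1]])

```text
t: 8.23
tcp_pos: [0.5762, -0.0561, 0.1687]
tool_rot: [0.805, 0.593, 0.0, 0.001]
force: [0.6, 0.4, -0.5]
finger_gap: 0.533
gripper_force: 26.3
```

Emit:
play_rows(rows=[[[0,0,0],[0,0,0],1],[[0,0,0],[0,0,0],1]])

```text
t: 8.4
tcp_pos: [0.5756, -0.0533, 0.1684]
tool_rot: [0.805, 0.593, 0.0, -0.0]
force: [0.4, 0.2, -0.2]
finger_gap: 0.539
gripper_force: 26.2
```

Run:
```python
from h import *
goal(573.3,-53.2,68,-17.4)
p,d=snapshot('side'); 
cv2.imwrite('pics/h.png',cv2.resize(p[80:230,210:370,::-1],(640,600),interpolation=cv2.INTER_CUBIC))
```

```text
t 8.4 p [575.6 -53.3 168.4] yaw -17.2 F [ 0.43  0.19 -0.17] q [-0.29  0.56  1.62  0.    0.97  0.01] gap 0.539
delta now [ -0.6  -2.2 100.4] delta after turn [ -0.6  -2.2 100.4] turn [-0.02 -0.02  0.2 ]
```

View pics/h.png

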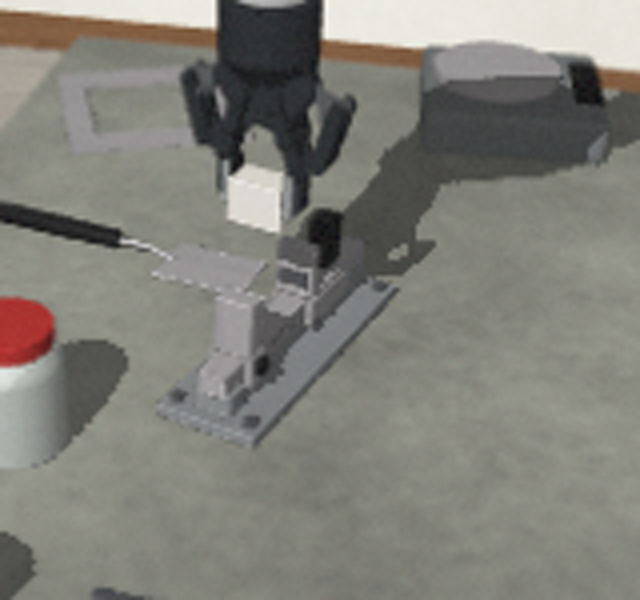

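The block (258,198) hangs upright above the caliper. I'm lowering it.

Emit:
play_rows(rows=[[[0,0,0.2],[-0.5,-2,20],1],[[0,0,0],[0,0,25],1],[[0,0,0],[0,0,20],1],[[0,0,0],[0,0,12],1],[[0,0,0],[0,0,10],1],[[0,0,0],[0,0,6],1],[[0,0,0],[0,0,0],1],[[0,0,0],[0,0,0],1]])

```text
t: 9.12
tcp_pos: [0.574, -0.0518, 0.0756]
tool_rot: [0.805, 0.593, 0.0, 0.0]
force: [-0.5, -0.4, -0.4]
finger_gap: 0.53
gripper_force: 26.2
```

Emit:
play_rows(rows=[[[0,0,0],[0,0,2],1],[[0,0,0],[0,0,2],1],[[0,0,0],[0,0,1],1],[[0,0,0],[0,0,0],1],[[0,0,0],[0,0,0],1]])

```text
t: 9.53
tcp_pos: [0.5739, -0.0525, 0.0705]
tool_rot: [0.805, 0.593, 0.0, 0.0]
force: [-0.2, -1.0, -0.7]
finger_gap: 0.535
gripper_force: 26.2
```

Run:
```python
from h import *
goal(573.3,-53.2,66,-17.4)
```

```text
t 9.53 p [573.9 -52.5  70.5] yaw -17.27 F [-0.16 -1.   -0.71] q [-0.29  0.7   1.68  0.    0.75  0.02] gap 0.535
delta now [-0.8 -0.4  4.5] delta after turn [-0.8 -0.4  4.5] turn [ 0.02 -0.    0.13]
```

Emit:
play_rows(rows=[[[0,0,0],[0,0,2],1],[[0,0,0],[0,0,1],1],[[0,0,0],[0,0,0],1],[[0,0,0],[0,0,0],1]])

```text
t: 9.87
tcp_pos: [0.5737, -0.0524, 0.0672]
tool_rot: [0.805, 0.593, -0.0, -0.0]
force: [-0.2, 0.5, 0.0]
finger_gap: 0.531
gripper_force: 26.2
```

Emit:
play_rows(rows=[[[0,0,0],[0,0,1],1],[[0,0,0],[0,0,0],1],[[0,0,0],[0,0,0],1]])

```text
t: 10.12
tcp_pos: [0.5738, -0.0525, 0.0663]
tool_rot: [0.805, 0.593, -0.0, -0.0]
force: [0.5, 0.8, -0.3]
finger_gap: 0.534
gripper_force: 26.2
```

Emit:
play_rows(rows=[[[0,0,0],[0,0,1],1],[[0,0,0],[0,0,0],1],[[0,0,0],[0,0,0],1]])

```text
t: 10.37
tcp_pos: [0.574, -0.0524, 0.0658]
tool_rot: [0.805, 0.593, 0.0, 0.0]
force: [-1.2, 0.2, 3.5]
finger_gap: 0.532
gripper_force: 26.6
```

Contact: 3.5 N upward at TCP z 65.8 mm, as predicted. I'm opening in small steps.

Emit:
play_rows(rows=[[[0,0,0],[0,0,-0.3],0.45],[[0,0,0],[0,0,0],0.42],[[0,0,0],[0,0,0],0.38],[[0,0,0],[0,0,0],0.32],[[0,0,0],[0,0,0],0.25],[[0,0,0],[0,0,0],0.2],[[0,0,0],[0,0,0],0.2],[[0,0,0],[0,0,0],0.2]])

```text
t: 11.03
tcp_pos: [0.5738, -0.0524, 0.0656]
tool_rot: [0.805, 0.593, -0.0, -0.0]
force: [-0.8, 0.5, 0.2]
finger_gap: 0.801
gripper_force: 0.0
```

Emit:
play_rows(rows=[[[0,0,0],[0,0,-5],0.2],[[0,0,0],[0,0,-15],0.2],[[0,0,0],[0,0,-30],0.2],[[0,0,0],[0,0,-40],0.2],[[0,0,0],[0,0,-20],0.2],[[0,0,0],[0,0,0],0.2]])

```text
t: 11.53
tcp_pos: [0.5773, -0.0533, 0.1812]
tool_rot: [0.805, 0.593, 0.003, 0.005]
force: [0.3, -0.8, -0.1]
finger_gap: 0.798
gripper_force: 0.0
```

Run:
```python
from h import *
goal(538.4,-164.4,160,-17.4)
p,d=snapshot('side'); np.savez('s1.npz',p=p,d=d)
cv2.imwrite('pics/i.png',cv2.resize(p[100:220,220:350,::-1],(650,600),interpolation=cv2.INTER_CUBIC))
```

```text
t 11.53 p [577.3 -53.3 181.2] yaw -17.24 F [ 0.31 -0.79 -0.05] q [-0.28  0.54  1.61  0.    0.98  0.02] gap 0.798
delta now [-117.6   -4.4   21.2] delta after turn [-117.6   -3.9   21.2] turn [ 0.65 -0.01  0.16]
```

View pics/i.png

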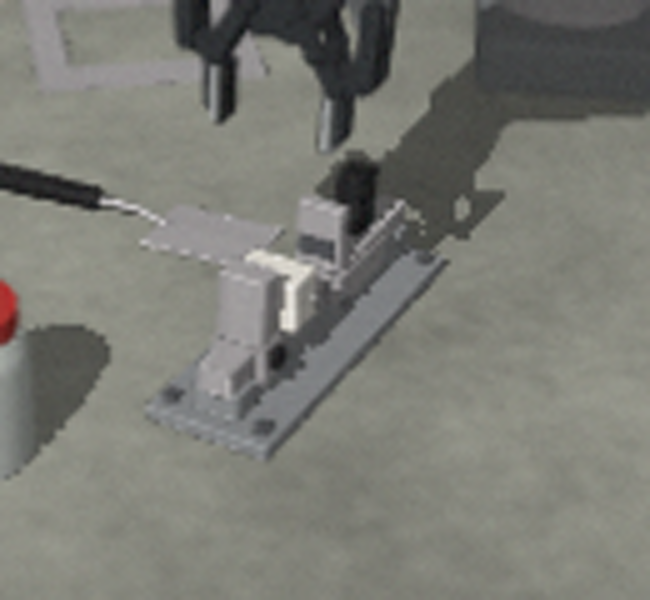

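The block stands upright on the beam at (285,285), next to the fixed jaw and let go. The tab is at (355,195). I'm moving over it.

Emit:
play_rows(rows=[[[0,0,0],[-25,-1,0],0.2],[[0,0,0],[-35,-1,0],0.2],[[0,0,0],[-35,-1,0],0.2],[[0,0,0],[-20,0,0],0.2],[[0,0,0],[0,0,0],0.2],[[0,0,0],[0,0,0],0.2]])

```text
t: 12.08
tcp_pos: [0.5357, -0.1619, 0.1743]
tool_rot: [0.806, 0.592, -0.0, -0.001]
force: [0.2, 0.8, -0.2]
finger_gap: 0.799
gripper_force: 0.0
```

Run:
```python
from h import *
goal(538.6,-164,78,-17.4)
```

```text
t 12.08 p [ 535.7 -161.9  174.3] yaw -17.42 F [ 0.17  0.82 -0.21] q [-0.49  0.53  1.66  0.    0.96 -0.19] gap 0.799
delta now [-1.2  3.7 96.3] delta after turn [-1.1  3.4 96.3] turn [-0.16 -0.05 -0.02]
```

Emit:
play_rows(rows=[[[0,0,0],[-1,3.5,10],0.2],[[0,0,0],[0,0,20],0.2],[[0,0,0],[0,0,25],0.2],[[0,0,0],[0,0,20],0.2],[[0,0,0],[0,0,13],0.2],[[0,0,0],[0,0,8],0.2],[[0,0,0],[0,0,0],0.2],[[0,0,0],[0,0,0],0.2]])

```text
t: 12.75
tcp_pos: [0.54, -0.1624, 0.079]
tool_rot: [0.805, 0.594, -0.0, -0.001]
force: [0.2, -0.4, 0.0]
finger_gap: 0.799
gripper_force: 0.0
```

Run:
```python
from h import *
goal(538.6,-164,78,-17.4)
```

```text
t 12.75 p [ 540.  -162.4   79. ] yaw -17.19 F [ 0.23 -0.43  0.03] q [-0.49  0.68  1.71  0.    0.75 -0.19] gap 0.799
delta now [-1.9 -0.8  1. ] delta after turn [-1.9 -0.8  1. ] turn [-0.07 -0.02  0.21]
```

Close in steps on the tab with the minimum grip.

Emit:
play_rows(rows=[[[0,0,0.2],[-1.5,-0.8,0],0.4],[[0,0,0],[0,0,0],0.5],[[0,0,0],[0,0,0],0.6],[[0,0,0],[0,0,0],0.66],[[0,0,0],[0,0,0],0.7],[[0,0,0],[0,0,0],0.74],[[0,0,0],[0,0,0],0.78],[[0,0,0],[0,0,0],0.82],[[0,0,0],[0,0,0],0.9],[[0,0,0],[0,0,0],1],[[0,0,0],[0,0,0],1],[[0,0,0],[0,0,0],1]], grip_force=20)

```text
t: 13.75
tcp_pos: [0.5401, -0.1652, 0.0802]
tool_rot: [0.806, 0.592, 0.001, 0.001]
force: [4.6, 0.6, 4.9]
finger_gap: 0.233
gripper_force: 21.6
```

```bash
cat >> h.py <<'E'
u=np.array([.2985,.9544])
def nip():
    s=sense(); T=R.from_quat(s['tool_rot']).as_matrix(); p=s['tcp_pos'][:2]*1000
    print('t',round(s['t'],2),'along',((p-[553.6,-116.2])@u).round(2),'across',((p-[553.6,-116.2])@[u[1],-u[0]]).round(2),'z',s['tcp_pos'][2].round(4),'F along',(s['force'][:2]@u).round(2),'F',s['force'].round(1),'gap',round(s['finger_gap'],3),'gf',s['gripper_force'])
E
python3 -c "
from h import *
nip()"
```

```text
t 13.75 along -50.78 across 1.69 z 0.0802 F along 1.91 F [4.6 0.6 4.9] gap 0.233 gf 21.56181961297989
```

Emit:
play_rows(rows=[[[0,0,0],[0,1.3,-1.5],1],[[0,0,0],[1,0,0],1],[[0,0,0],[2,0,0],1],[[0,0,0],[3,0,0],1],[[0,0,0],[3,0,0],1],[[0,0,0],[3,0,0],1],[[0,0,0],[3,0,0],1],[[0,0,0],[0,0,0],1],[[0,0,0],[0,0,0],1]])

```text
t: 14.5
tcp_pos: [0.5445, -0.151, 0.0803]
tool_rot: [0.806, 0.592, -0.0, 0.0]
force: [4.7, -2.3, -5.8]
finger_gap: 0.23
gripper_force: 21.3
```

```bash
python3 -c "
from h import *
nip()"
```

```text
t 14.5 along -35.96 across 1.66 z 0.0803 F along -0.82 F [ 4.7 -2.3 -5.8] gap 0.23 gf 21.28316581249237
```

Emit:
play_rows(rows=[[[0,0,0],[2,1.2,0.7],1],[[0,0,0],[3,0,0],1],[[0,0,0],[3,0,0],1],[[0,0,0],[3,0,0],1],[[0,0,0],[3,0,0],1],[[0,0,0],[3,0,0],1],[[0,0,0],[3,0,0],1],[[0,0,0],[2,0,0],1],[[0,0,0],[0,0,0],1],[[0,0,0],[0,0,0],1]])

```text
t: 15.33
tcp_pos: [0.5515, -0.1288, 0.0803]
tool_rot: [0.806, 0.592, -0.0, -0.001]
force: [-2.6, 0.7, 2.2]
finger_gap: 0.23
gripper_force: 22.3
```

Run:
```python
from h import *
nip()
p,d=snapshot('side')
cv2.imwrite('pics/j.png',cv2.resize(p[100:220,220:350,::-1],(650,600),interpolation=cv2.INTER_CUBIC))
```

```text
t 15.33 along -12.7 across 1.73 z 0.0803 F along -0.06 F [-2.6  0.7  2.2] gap 0.23 gf 22.331815659999847
```

View pics/j.png

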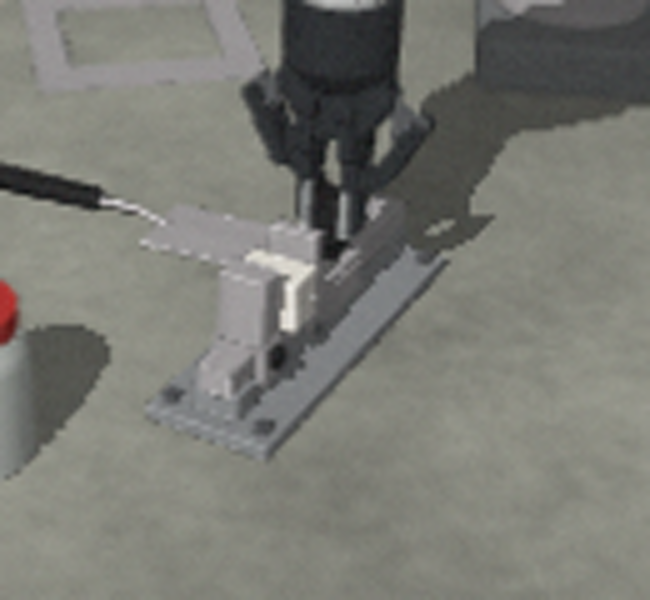

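The sliding jaw is a few mm behind the block, and the block hasn't moved (285,285). Continuing slowly.

Emit:
play_rows(rows=[[[0,0,0],[1.5,-0.7,0.2],1],[[0,0,0],[1.5,0,0],1],[[0,0,0],[1.5,0,0],1],[[0,0,0],[1,0,0],1],[[0,0,0],[1,0,0],1],[[0,0,0],[1,0,0],1],[[0,0,0],[1,0,0],1],[[0,0,0],[1,0,0],1],[[0,0,0],[0.5,0,0],1]])

```text
t: 16.13
tcp_pos: [0.5539, -0.121, 0.0803]
tool_rot: [0.806, 0.592, -0.001, 0.0]
force: [-6.9, -6.9, 4.4]
finger_gap: 0.23
gripper_force: 22.6
```

```bash
python3 -c "
from h import *
nip()"
```

```text
t 16.13 along -4.48 across 1.76 z 0.0803 F along -8.68 F [-6.9 -6.9  4.4] gap 0.23 gf 22.63794869184494
```

Emit:
play_rows(rows=[[[0,0,0],[0.3,0,0],1],[[0,0,0],[0.3,0,0],1],[[0,0,0],[0.3,0,0],1]])

```text
t: 16.38
tcp_pos: [0.554, -0.1208, 0.0802]
tool_rot: [0.806, 0.592, -0.001, 0.0]
force: [-7.3, -7.8, 4.1]
finger_gap: 0.23
gripper_force: 22.6
```

```bash
python3 -c "
from h import *
nip()"
```

```text
t 16.38 along -4.28 across 1.77 z 0.0802 F along -9.66 F [-7.3 -7.8  4.1] gap 0.23 gf 22.63315737247467
```

The force came sooner than expected, so I'm looking before I push further.

Run:
```python
from h import *
nip()
p,d=snapshot('side'); q,e=snapshot('top')
im=np.zeros((600,800,3),np.uint8)
im[:,:450]=cv2.resize(p[135:195,255:300,::-1],(450,600),interpolation=cv2.INTER_CUBIC)
im[:350,450:]=cv2.resize(q[155:225,290:360,::-1],(350,350),interpolation=cv2.INTER_CUBIC)
cv2.imwrite('pics/k.png',im)
np.savez('k.npz',p=p,d=d,q=q,e=e)
nip()
# block position from side depth: white
uu,vv=np.meshgrid(np.arange(255,300),np.arange(135,195)); uv=np.c_[uu.ravel(),vv.ravel()]
for nm in('s1','k'):
    z=np.load(nm+'.npz'); pp,dd=z['p'],z['d']; c=pp[uv[:,1],uv[:,0]].astype(int)
    P=pts('side',uv,dd)*1000; m=(c.min(1)>110)&(c[:,0]-c[:,2]>15)&(P[:,2]>45); Q=P[m]; L=(Q[:,:2]-[553.6,-116.2])
    a=L@u; b=L@[u[1],-u[0]]; t=Q[:,2]>82
    print(nm,m.sum(),'along',np.percentile(a,[2,50,98]).round(1),'across',np.percentile(b,[2,50,98]).round(1),'z',np.percentile(Q[:,2],[2,98]).round(1),'top along',np.percentile(a[t],[5,95]).round(1))
```

```text
t 16.38 along -4.28 across 1.77 z 0.0802 F along -9.66 F [-7.3 -7.8  4.1] gap 0.23 gf 22.63315737247467
t 16.48 along -4.28 across 1.77 z 0.0802 F along -8.97 F [-5.8 -7.6  4. ] gap 0.233 gf 22.641009986400604Traceback (most recent call last):
  File "<stdin>", line 16, in <module>
    return _quantile_unchecked(
        a, q, axis, out, overwrite_input, method, keepdims, weights)
    return _ureduce(a,
                    func=_quantile_ureduce_func,
    ...<5 lines>...
                    overwrite_input=overwrite_input,
                    method=method)
    r = func(a, **kwargs)
    result = _quantile(arr,
                       quantiles=q,
    ...<2 lines>...
                       out=out,
                       weights=wgt)
    slices_having_nans = np.isnan(arr[-1, ...])
                                  ~~~^^^^^^^^^
IndexError: index -1 is out of bounds for axis 0 with size 0
```

View pics/k.png

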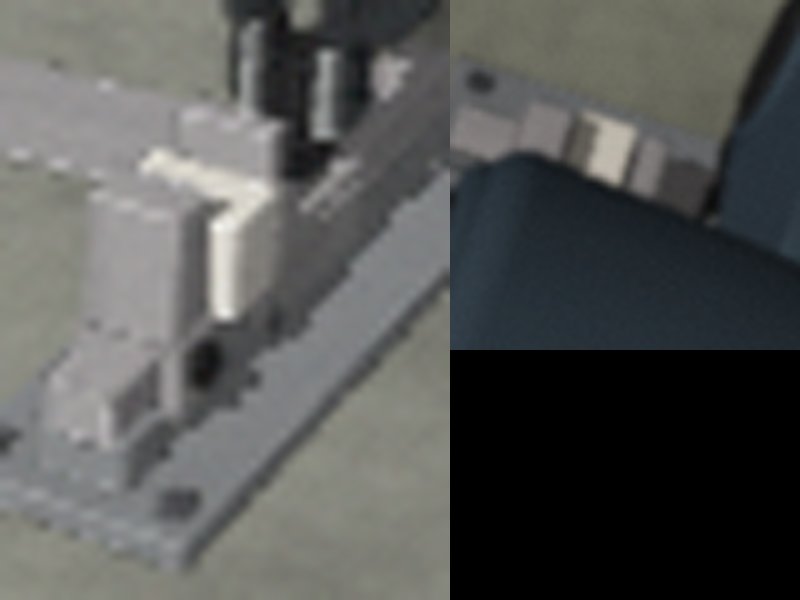

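Run:
```python
from h import *
z=np.load('k.npz'); q,e=z['q'],z['e']
uu,vv=np.meshgrid(np.arange(295,350),np.arange(165,205)); uv=np.c_[uu.ravel(),vv.ravel()]
P=pts('top',uv,e)*1000; L=P[:,:2]-[553.6,-116.2]; a=L@u; b=L@[u[1],-u[0]]
m=(b>4)&(b<14)&(P[:,2]<120)&(P[:,2]>30)
col=q[uv[:,1],uv[:,0]]
for i in np.argsort(a):
    if m[i] and 35<a[i]<105: print(round(a[i],1),round(b[i]),round(P[i,2]),col[i])
```

```text
38.4 13 98 [96 95 96]
38.6 5 98 [90 86 86]
39.6 7 100 [98 94 94]
40.1 10 99 [107 103 103]
41.1 12 100 [114 110 110]
42.1 6 101 [118 114 114]
42.8 8 101 [120 116 115]
43.5 11 100 [122 119 118]
44.0 14 99 [122 118 118]
44.2 6 99 [125 121 121]
45.2 8 101 [125 121 121]
45.8 10 100 [125 121 122]
46.6 13 100 [129 124 124]
46.7 5 100 [129 124 125]
47.4 7 100 [125 121 121]
48.2 10 100 [126 121 120]
48.7 12 98 [127 123 122]
48.8 4 98 [121 117 117]
49.4 7 97 [120 116 116]
50.1 8 85 [92 89 89]
50.2 9 97 [113 109 110]
50.3 5 91 [97 93 93]
50.4 12 94 [109 106 106]
50.7 10 71 [81 79 76]
50.7 11 84 [94 90 90]
50.9 6 78 [77 75 73]
52.0 12 75 [99 95 90]
52.7 6 74 [116 111 104]
54.4 7 81 [130 125 117]
55.9 9 86 [148 143 133]
56.7 11 87 [167 163 152]
57.5 6 86 [178 173 161]
57.9 9 83 [182 176 164]
58.6 11 82 [186 181 169]
59.7 13 85 [191 184 172]
59.9 5 86 [189 182 171]
61.0 7 88 [189 183 172]
61.7 9 88 [188 183 171]
61.9 5 83 [190 183 173]
62.3 12 87 [190 184 172]
63.0 7 85 [190 184 173]
63.6 9 84 [187 183 170]
64.5 12 85 [188 184 172]
65.4 6 85 [189 183 172]
66.1 8 85 [189 184 172]
66.8 11 83 [189 18
[... 641 characters left out ...]
68 65]
85.2 6 74 [75 71 71]
86.4 8 78 [80 76 76]
89.2 7 99 [87 85 84]
89.8 9 97 [103 100  99]
91.2 10 104 [113 109 110]
91.6 6 99 [115 111 111]
91.7 13 101 [117 112 113]
92.6 8 102 [121 117 116]
93.3 10 101 [125 120 120]
94.0 13 100 [127 123 123]
94.0 5 99 [128 122 123]
94.7 7 99 [128 122 123]
95.6 10 99 [129 125 125]
96.1 13 97 [127 123 124]
96.4 4 99 [128 123 123]
97.4 6 101 [127 122 121]
97.9 9 99 [128 123 123]
98.6 12 98 [127 123 123]
99.5 6 99 [127 122 122]
99.6 14 100 [126 121 122]
100.4 8 100 [127 123 123]
101.2 10 100 [127 123 123]
101.9 13 99 [125 121 121]
102.1 5 101 [129 124 124]
102.5 8 96 [127 123 123]
104.3 12 100 [128 123 122]
104.4 4 100 [130 126 127]
105.0 7 98 [127 123 123]
```

The side view shows the block (245,245) seated between both jaws. The top depth profile shows equal gaps of about 4 mm on either side, which are the proud pads, so it's nipped. I'll relax the arm's stored push and side load, then read the force.

Emit:
play_rows(rows=[[[0,0,0],[-0.5,-0.7,-0.4],1],[[0,0,0],[-0.5,-0.7,-0.4],1],[[0,0,0],[0,0,0],1],[[0,0,0],[0,0,0],1],[[0,0,0],[0,0,0],1]])

```text
t: 16.9
tcp_pos: [0.5539, -0.1208, 0.0803]
tool_rot: [0.806, 0.592, 0.0, 0.001]
force: [-0.7, -6.0, -4.8]
finger_gap: 0.231
gripper_force: 21.4
```

```bash
python3 -c "
from h import *
nip()"
```

```text
t 16.9 along -4.34 across 1.7 z 0.0803 F along -5.91 F [-0.7 -6.  -4.8] gap 0.231 gf 21.368467211723328
```

Emit:
play_rows(rows=[[[0,0,0],[-0.6,0,0.4],1],[[0,0,0],[0,0,0],1],[[0,0,0],[0,0,0],1],[[0,0,0],[0,0,0],1]])

```text
t: 17.23
tcp_pos: [0.5539, -0.121, 0.0803]
tool_rot: [0.806, 0.592, 0.0, 0.001]
force: [1.2, -4.9, -6.5]
finger_gap: 0.23
gripper_force: 21.2
```

```bash
python3 -c "
from h import *
nip()"
```

```text
t 17.23 along -4.48 across 1.68 z 0.0803 F along -4.28 F [ 1.2 -4.9 -6.5] gap 0.23 gf 21.155833303928375
```

The carriage is starting to creep back under the spring, so the nip is about 7 N. Friction should leave about 3 N after release. Opening now.

Emit:
play_rows(rows=[[[0,0,0],[0,0,0.5],0.75],[[0,0,0],[0,0,0],0.72],[[0,0,0],[0,0,0],0.68],[[0,0,0],[0,0,0],0.6],[[0,0,0],[0,0,0],0.5],[[0,0,0],[0,0,0],0.4],[[0,0,0],[0,0,0],0.3],[[0,0,0],[0,0,0],0.2],[[0,0,0],[0,0,0],0.2]])

```text
t: 17.98
tcp_pos: [0.553, -0.1205, 0.0801]
tool_rot: [0.806, 0.592, 0.0, -0.0]
force: [0.1, -1.2, -0.1]
finger_gap: 0.794
gripper_force: 0.0
```

Emit:
play_rows(rows=[[[0,0,0],[0,0,-5],0.2],[[0,0,0],[0,0,-15],0.2],[[0,0,0],[0,0,-30],0.2],[[0,0,0],[0,0,-40],0.2],[[0,0,0],[0,0,-30],0.2],[[0,0,0],[-30,0,0],0.2],[[0,0,0],[-30,0,0],0.2],[[0,0,0],[-30,0,0],0.2],[[0,0,0],[0,0,0],0.2],[[0,0,0],[0,0,0],0.2]])

```text
t: 18.82
tcp_pos: [0.5256, -0.2077, 0.2005]
tool_rot: [0.807, 0.59, 0.0, 0.0]
force: [0.5, -0.2, -0.5]
finger_gap: 0.802
gripper_force: 0.0
```

Run:
```python
from h import *
nip()
p,d=snapshot('side'); q,e=snapshot('top')
im=np.zeros((600,800,3),np.uint8)
im[:,:450]=cv2.resize(p[135:195,255:300,::-1],(450,600),interpolation=cv2.INTER_CUBIC)
im[:350,450:]=cv2.resize(q[155:225,290:360,::-1],(350,350),interpolation=cv2.INTER_CUBIC)
cv2.imwrite('pics/l.png',im)
uu,vv=np.meshgrid(np.arange(295,370),np.arange(165,215)); uv=np.c_[uu.ravel(),vv.ravel()]
P=pts('top',uv,e)*1000; L=P[:,:2]-[553.6,-116.2]; a=L@u; b=L@[u[1],-u[0]]
m=(b>-3)&(b<14)&(P[:,2]>94)&(P[:,2]<106)
print('jaws',np.histogram(a[m],np.arange(-10,112,2)))
m=(b>-30)&(b<30)&(P[:,2]>80)&(P[:,2]<90)&(a>45)&(a<95)
print('block',m.sum(),np.percentile(a[m],[3,50,97]),np.percentile(b[m],[3,50,97]),np.median(P[m,2]),cv2.minAreaRect(np.c_[a,b][m].astype(np.float32)))
```

```text
t 18.82 along -95.72 across 0.59 z 0.2005 F along -0.04 F [ 0.5 -0.2 -0.5] gap 0.802 gf 0.0
jaws (array([5, 3, 4, 5, 5, 4, 5, 5, 4, 0, 0, 0, 0, 0, 0, 0, 0, 0, 0, 0, 0, 0,
       0, 0, 2, 4, 7, 4, 6, 5, 3, 0, 0, 0, 0, 0, 0, 0, 0, 0, 0, 0, 0, 0,
       0, 0, 0, 0, 0, 3, 6, 4, 6, 5, 5, 4, 6, 5, 6, 7]), array([-10,  -8,  -6,  -4,  -2,   0,   2,   4,   6,   8,  10,  12,  14,
        16,  18,  20,  22,  24,  26,  28,  30,  32,  34,  36,  38,  40,
        42,  44,  46,  48,  50,  52,  54,  56,  58,  60,  62,  64,  66,
        68,  70,  72,  74,  76,  78,  80,  82,  84,  86,  88,  90,  92,
        94,  96,  98, 100, 102, 104, 106, 108, 110]))
block 220 [50.98329073 69.537219   84.23589427] [-22.56859305  -1.10070603  20.28814321] 84.81645925768822 ((70.2830581665039, -1.0800323486328125), (43.78455352783203, 45.56766128540039), 1.1736557483673096)
```

View pics/l.png

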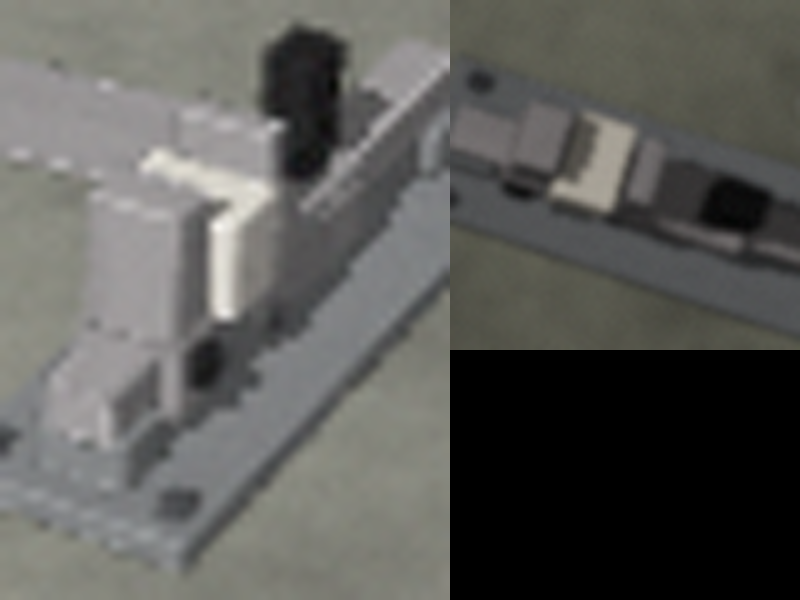

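The block sits upright and square at (600,160) in the top crop, between both pads and about 1 mm off the beam's middle line. The gripper is clear of everything, so I'm handing in.

```bash
python3 -c "
from station import *
print(sign_off())"
```

```text
the job is handed in; nothing more can be done
None
```

The block is upright on the caliper beam, its 30 mm thickness nipped between both jaws with an estimated 3 N left on the pad; the arm is clear, it took about 19 of the 58 s, and the job is handed in with no verdict shown.

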